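Reset the shaft batch counter with the stylus

ROBOT

A 7-joint arm with a two-finger parallel gripper is mounted at the origin on a cart in front of the work surface, level with it; the furniture and walls round the work are solid. World frame = base frame: x ahead of the robot, y to its left, z up, the work surface at z = 0. Lengths are in m, angles in degrees, forces in N, time in s.
With the tool pointing down it reaches from about 0.35 to 0.9 m from the base axis. Payload 8.1 kg.
Tool frame: the origin (TCP) lies midway between the tips of the shut fingers; the grasp point (between the pads) lies 19 mm behind it; z points along the fingers, y is the direction in which the jaws open and shut (so a half turn about z gives the same grasp; the last joint's range is limited). The gripper opens to 85 mm and grips with 20 to 120 N. Pads are 22 mm wide; open, the fingers measure 114 mm over their backs; the gripper's body (76 mm by 85 mm) begins 54 mm behind the grasp point. The pads swing forward as they close: fully open they stand 13 mm farther back than shut.
Start: joints at [-71.998, 24.895, 1.432, 90.138, -0.665, 64.973, -4.303], TCP at [0.253, 0.571, 0.231] pointing down, gripper open.
Joint ranges: [-149.89, 149.89], [-25.12, 119.58], [-72.63, 75.52], [4.76, 147.25], [-75.54, 255.54], [6.69, 114.76], [-157.13, 157.13]. Speed limits (degrees/s): [127.2, 127.2, 172.46, 172.46, 180, 180, 180].

INTERFACE

Orientations are given as a 3x3 rotation matrix whose columns are the frame's x, y, z axes.
In Python, from station import arm, imaging, ticket gives the robot as it stands.
- The arm moves only by the shell command python3 -m crank 'ROWS' [OPENING] [FORCE]. ROWS is JSON, one flat list of numbers, 4 for each row, row after row: the shift along the tool's x, y, z in cm, then the turn about the tool's z in rad. A call has 1 to 20 rows; each row shifts and turns the commanded pose from where the row before left it, along the tool's axes as they then stand; what a row does not reach is not made up. A row lasts 1/8 s, in which the tool goes at most 62.5 mm and 10.7 degrees, less where a joint would pass 70% of its speed; a pose out of reach is approached as far as the arm can. A call with a gripper value outside its range is refused whole. OPENING is the finger opening in cm, from 0 to 8.54, set as the call begins (- or left out, the last holds). The fingers move at their own pace and stop on an object; FORCE is the grip in N (left out, the last holds). Time passes only in rows, so rows that do not move let the fingers close. It gives the time, the measured TCP pose, the force and the opening at its end, in the units of the state.
- arm.observe(): the state, without advancing time (a new reading comes with each control period).
- imaging.camera(name): name is "side" or "top" or "wrist"; returns (picture, depth): 384x512x3 uint8, red, green, blue; 384x512 float32, m along the optical axis (not along the pixel's ray), 0 where there is no reading.
- imaging.camera_params(name): a dict with "mtx" (3x3 intrinsics, pixels), "D" ([k1, k2, p1, p2, k3] as OpenCV has them; the pictures are not rectified), "rvec" (rotation vector, rad) and "tvec" (3), from world to camera coordinates, as OpenCV has them; the wrist camera has in their place "tool_from_camera" (4x4, takes a point from camera to tool coordinates, whose origin is the TCP and whose axes are the flange's). Camera axes: x right, y down, z forward; pixel columns grow to the right and rows downward; lengths in m; the calibration is good to about 2 mm. A picture is of the moment at which its call begins: read the wrist's pose just before it. camera_params takes no time and is no camera call.
- ticket.sign_off(): hands the job in, once; it reports no verdict.
The state is a dict: "clock": time; "joint_pos": joint angles; "qd": joint speeds; "joint_torque": joint torques, N m; "ee_pos": TCP position; "tool_rot": TCP orientation; "contact_force": force on the tool from outside, world axes, zero at the start; "moment": the same for the moment, N m; "finger_gap": finger opening in m.
Only numpy, scipy, OpenCV 4.12 (cv2) and the standard library are available. Lean on these libraries where they do the work, as an engineer would, in place of code of your own. Each camera call takes 0.05 s, during which the arm holds its last target.

TASK

The batch of shafts is finished: take the orange-handled stylus from its stand and use its steel tip to push the recessed red reset button of the blue counter all the way down, keeping fingers off that button and leaving the yellow counter's button alone. Then put the stylus back upright in its stand, fully down in the hole, and let go.

Things in the scene. Friction and masses are not known exactly. Their poses are not given: they have to be found in the camera images.
- stylus_grip (a point): Stylus, 120 mm long, upright, tip down in its stand: a steel pin 8 mm in diameter and 55 mm long with a plain tip, above it a black round guard 40 mm in diameter and 5 mm thick, above that an orange round handle 18 mm in diameter and 60 mm long; 60 g, loose. The point is the middle of the handle, on the axis: the tip is 90 mm below it along the axis, the guard's underside 35 mm below, the guard's top 30 mm below, the handle's top 30 mm above. Own z runs from tip to handle.
- stylus: The same stylus; its origin is the end of the steel tip, z runs up the handle.
- stand_hole (a point): Stylus stand, fixed: a pale wooden block 70 x 70 mm on a dark steel foot 90 x 90 x 10 mm, top 70 mm above the bench. The point is the centre of the hole's mouth in the top; hole 25 mm in diameter, 57 mm deep. The stylus hangs in it by its guard, which rests on the block's top (stylus_grip then 35 mm above this point).
- blue_counter_well (a point): Blue counter, fixed: a box 110 x 80 x 45 mm with round black corner bumpers, a small screen (black frame, 3 mm proud) on top and, 52 mm from the screen's middle, a round well 24 mm in diameter with a white collar. The point is the centre of the collar's rim, 47 mm above the bench; the flat top of the red button in the well (22 mm in diameter) lies 22 mm below it. Own x points from the well to the screen.
- blue_counter_button (a joint): Red button of the blue counter: 0 = up, 0.005 m = fully down; a spring raises it again, 1.4 N at the start and 4.9 N at the bottom, where it meets a hard stop. It counts as pressed from 0.0035 m.
- yellow_counter_button (a joint): Red button of the yellow counter, which is the same box in yellow: same values; not to be pressed.
Not all that is in view belongs to the job. What is shaped like the part that bears stand_hole but green or purple is not meant.

How it is judged (in metres and radians):
On the way:
1. the blue counter's button is pushed down with the stylus (value of joint blue_counter_button above 0.0035 m and contact force between stylus and blue_counter_button above 1 N), for 0.1 s.
At the end, for the whole second after the job is handed in: The stylus stands released and still in its stand, guard resting on the top (stylus_grip 30 to 39 mm above the hole's mouth, within 14 mm of its centre line sideways, within 10 degrees of upright), and the blue counter's button has sprung back (less than 1.5 mm down) (horizontal distance between stylus_grip and stand_hole below 0.014 m and z of stylus_grip in the frame of stand_hole between 0.03 and 0.039 m and angle between stylus_grip's own z axis and vertical below 0.17 rad and linear speed of stylus below 0.02 m/s and value of joint blue_counter_button below 0.0015 m); the robot touches nothing.
It fails at once if the yellow counter's button is pushed in more than 2 mm (value of joint yellow_counter_button above 0.002 m).
It fails at once if the gripper or arm touches the blue counter's button (contact force between any of the fingers, the arm and blue_counter_button above 0.5 N).
It also fails if it takes over 48 s, if anything falls off the work surface, if the arm or the gripper's body presses on something with over 40 N, if the wrist force passes 120 N, or if a joint passes its speed limit or range.

## Working session

There is one attempt and no reset: what is moved stays moved. The work goes in short steps, Python scripts to look and compute and a shell command to move; the robot and the scene stay as the last step left them, time stands still between calls to the robot, and variables do not carry over. Pictures are saved under pics/ and viewed, and the job is handed in when it is done.

```bash
mkdir -p pics; ls; cat > h.py <<'E'
import numpy as np, cv2, json
from station import arm, imaging, ticket
def save(n,name):
    cv2.imwrite(f'pics/{n}.png', cv2.cvtColor(name,cv2.COLOR_RGB2BGR))
E
python3 - <<'E'
from h import *
s=arm.observe(); print({k:np.round(v,3).tolist() for k,v in s.items()})
for n in ['side','top','wrist']:
    p,d=imaging.camera(n); save(n+'0',p); np.savez(f'pics/{n}0.npz',p=p,d=d)
    print(n,{k:np.round(v,4).tolist() for k,v in imaging.camera_params(n).items()})
E
```

```text
pics
{'clock': 0.0, 'joint_pos': [-71.996, 24.936, 1.43, 90.192, -0.664, 64.974, -4.303], 'qd': [0.02, 0.047, 0.037, -0.072, 0.048, 0.038, -0.03], 'joint_torque': [-0.002, -67.044, 1.024, -31.624, 0.016, 0.012, -0.0], 'ee_pos': [0.253, 0.571, 0.231], 'tool_rot': [[-0.914, 0.405, -0.001], [0.405, 0.914, -0.002], [-0.0, -0.002, -1.0]], 'contact_force': [-0.009, -0.136, 0.156], 'moment': [0.042, -0.01, -0.009], 'finger_gap': 0.085}
side {'mtx': [[402.683, 0.0, 261.1815], [0.0, 402.683, 193.8255], [0.0, 0.0, 1.0]], 'D': [-0.0529, 0.0, 0.0, 0.0, 0.0], 'rvec': [0.0423, -2.8045, 1.3618], 'tvec': [0.6497, 0.0414, 1.0254]}
top {'mtx': [[364.7214, 0.0, 258.3289], [0.0, 364.7214, 192.3547], [0.0, 0.0, 1.0]], 'D': [-0.0075, 0.0, 0.0, 0.0, 0.0], 'rvec': [2.1254, -2.1192, 0.2107], 'tvec': [0.035, 0.6836, 1.0562]}
wrist {'mtx': [[277.5013, 0.0, 254.1751], [0.0, 277.5013, 195.4919], [0.0, 0.0, 1.0]], 'D': [-0.0084, 0.0, 0.0, 0.0, 0.0], 'tool_from_camera': [[-0.0002, -0.9643, -0.265, 0.0671], [1.0, 0.0002, -0.0014, 0.0002], [0.0014, -0.265, 0.9643, -0.1414], [0.0, 0.0, 0.0, 1.0]]}
```

View pics/top0.png

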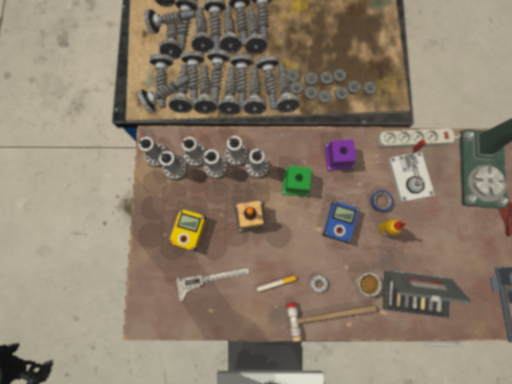

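View pics/side0.png

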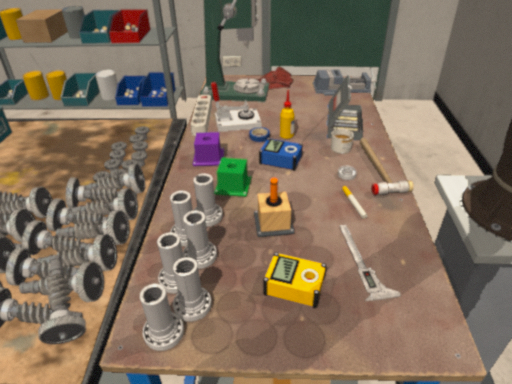

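View pics/wrist0.png

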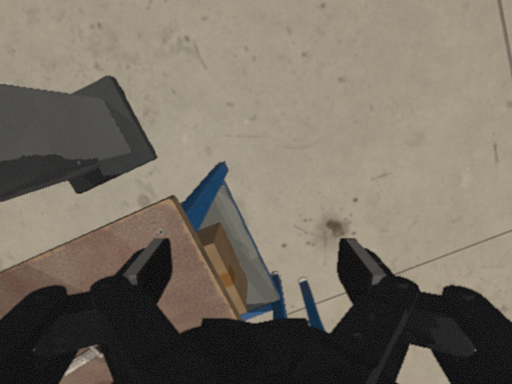

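The top view shows the pale stand with the orange stylus at (250,214). The blue counter is at (341,222) with its well near (335,236), and the yellow counter is at (187,230).

Lookalikes:
- **Stand:** the pale block at (250,214) is the one I want. The green block at (297,180) and the purple block at (340,154) are not meant.
- **Stylus:** the orange handle at (250,213). The oil bottle at (393,227) and the yellow pen at (277,284) could be mistaken for it.
- **Counter:** blue at (341,222), not yellow at (187,230).

Next I'll measure these and check them in a close crop.

```bash
cat >> h.py <<'E'
def ray(cam,uv,T=None):
    P=imaging.camera_params(cam)
    n=cv2.undistortPoints(np.array([[uv]],float),P['mtx'],np.array(P['D'],float))[0,0]
    d=np.array([n[0],n[1],1.])
    if cam=='wrist':
        M=T@np.array(P['tool_from_camera']); return M[:3,3],M[:3,:3]@d
    R,_=cv2.Rodrigues(np.array(P['rvec'],float)); t=np.array(P['tvec'],float).ravel()
    return -R.T@t,R.T@d
def onplane(cam,uv,z,T=None):
    o,d=ray(cam,uv,T); return o+d*(z-o[2])/d[2]
def two(a,b):
    (o1,d1),(o2,d2)=a,b
    A=np.stack([d1,-d2],1); s=np.linalg.lstsq(A,o2-o1,rcond=None)[0]
    p,q=o1+d1*s[0],o2+d2*s[1]; return (p+q)/2,np.linalg.norm(p-q)
def blobs(p,lo,hi,amin=15):
    h=cv2.cvtColor(p,cv2.COLOR_RGB2HSV); m=cv2.inRange(h,np.array(lo),np.array(hi))
    n,l,st,c=cv2.connectedComponentsWithStats(m)
    return [(c[i].round(1).tolist(),st[i].tolist()) for i in range(1,n) if st[i][4]>=amin],m
E
python3 - <<'E'
from h import *
t=np.load('pics/top0.npz')['p'];s=np.load('pics/side0.npz')['p']
for nm,p in(('top',t),('side',s)):
    print(nm,'orange',blobs(p,(4,170,120),(14,255,255))[0]); print('red',blobs(p,(0,150,90),(4,255,255),6)[0]); print('white?');
    print('blue',blobs(p,(105,150,60),(125,255,255),60)[0]); print('wood',blobs(p,(8,60,150),(22,169,255),60)[0])
a=cv2.resize(t[180:260,160:420],None,fx=3,fy=3,interpolation=cv2.INTER_CUBIC)
b=cv2.resize(s[130:310,240:340],None,fx=3,fy=3,interpolation=cv2.INTER_CUBIC)
save('ca',a);save('cb',b)
E
```

```text
top orange [([249.2, 210.7], [246, 208, 7, 7, 33]), ([397.6, 225.5], [395, 221, 7, 9, 25])]
red [([418.9, 145.0], [414, 141, 10, 9, 41]), ([504.3, 211.6], [502, 210, 5, 5, 13]), ([505.2, 218.9], [504, 216, 3, 8, 13]), ([399.3, 224.7], [396, 222, 9, 6, 34]), ([338.5, 230.5], [338, 229, 2, 4, 6]), ([290.6, 304.4], [287, 303, 9, 4, 28])]
white?
blue [([338.0, 226.8], [327, 205, 26, 35, 215])]
wood [([145.7, 60.2], [127, 0, 82, 120, 2984]), ([291.3, 9.8], [279, 0, 22, 19, 167]), ([190.5, 35.6], [186, 20, 10, 31, 140]), ([383.0, 37.3], [380, 30, 8, 15, 89]), ([394.6, 48.5], [386, 30, 15, 34, 215]), ([175.2, 68.6], [168, 59, 15, 22, 163]), ([225.4, 72.8], [222, 63, 9, 24, 61]), ([358.5, 106.4], [351, 101, 18, 11, 142]), ([140.3, 168.2], [133, 147, 19, 38, 263]), ([371.6, 163.4], [365, 153, 16, 25, 179]), ([296.2, 222.4], [267, 193, 57, 64, 1140]), ([249.0, 213.0], [237, 200, 26, 27, 412]), ([130.1, 243.3], [128, 230, 5, 26, 60]), ([127.7, 275.6], [126, 256, 5, 40, 86]), ([339.2, 313.7], [306, 309, 64, 11, 161]), ([134.3, 337.2], [123, 328, 37, 13, 76]), ([482.3, 340.1], [464, 339, 42, 3, 6
[... 1091 characters left out ...]
 140, 183, 137, 9595]), ([172.4, 198.5], [144, 156, 72, 89, 1124]), ([18.9, 183.8], [0, 169, 38, 28, 467]), ([56.0, 175.5], [46, 170, 22, 15, 91]), ([142.7, 195.1], [138, 180, 12, 32, 119]), ([132.0, 225.2], [130, 219, 7, 18, 61]), ([139.8, 270.4], [129, 247, 26, 41, 380]), ([44.8, 253.6], [31, 249, 27, 10, 88]), ([257.8, 257.7], [253, 249, 10, 17, 72]), ([52.9, 343.9], [0, 253, 125, 131, 5430]), ([408.7, 337.8], [285, 268, 202, 109, 10088]), ([23.5, 293.5], [0, 273, 49, 34, 532]), ([125.2, 319.1], [106, 289, 38, 60, 830]), ([179.1, 359.4], [100, 323, 170, 50, 1736]), ([205.6, 343.8], [196, 336, 22, 15, 98]), ([254.4, 380.3], [233, 377, 55, 7, 264]), ([308.4, 381.2], [289, 379, 42, 5, 183])]
```

View pics/ca.png

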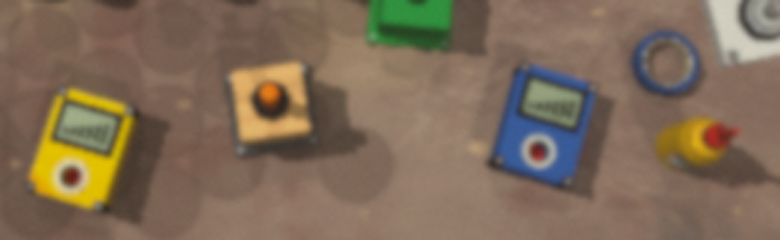

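View pics/cb.png

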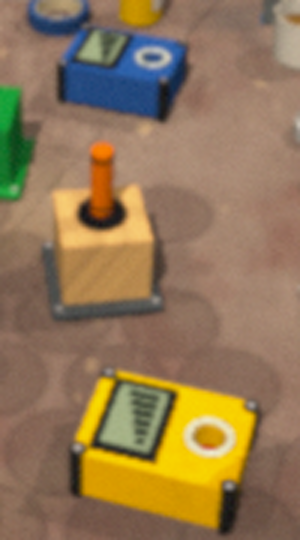

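The crop confirms the choice. The orange stylus stands in the pale block, crop A (270,95). The blue counter's white collar with the red button is at crop A (538,151), and in crop B the collar is at (153,57).

```bash
python3 - <<'E'
from h import *
t=np.load('pics/top0.npz')['p'];s=np.load('pics/side0.npz')['p']
def white(p,x0,x1,y0,y1):
    h=cv2.cvtColor(p,cv2.COLOR_RGB2HSV); m=np.zeros(h.shape[:2],np.uint8)
    m[y0:y1,x0:x1]=cv2.inRange(h[y0:y1,x0:x1],np.array((0,0,150)),np.array((179,70,255)))
    n,l,st,c=cv2.connectedComponentsWithStats(m)
    i=1+np.argmax(st[1:,4]); pts=cv2.findNonZero((l==i).astype(np.uint8))
    (c0,_,_)=cv2.fitEllipse(cv2.convexHull(pts)); return c0,st[i]
wt=white(t,330,349,222,240); ws=white(s,280,302,140,158); print(wt,ws)
print('well top',onplane('top',wt[0],.047),'side',onplane('side',ws[0],.047),two(ray('top',wt[0]),ray('side',ws[0])))
print('handle top', onplane('top',(249.2,210.7),.13), onplane('side',(273.3,190.6),.11), onplane('side',(274,180),.135))
# screen
print('screen', onplane('top',(160+554/3,180+104/3),.048), onplane('side',(240+103/3,130+47/3),.048))
E
```

```text
((339.15887451171875, 229.88705444335938), array([334, 225,  12,  11,  67], dtype=int32)) ((290.39923095703125, 148.75550842285156), array([285, 146,  12,   7,  56], dtype=int32))
well top [ 0.57054383 -0.2118524   0.047     ] side [ 0.5712495  -0.20780685  0.047     ] (array([ 0.57092696, -0.21253797,  0.04404793]), np.float64(0.0002284147305137723))
handle top [0.61727749 0.06331494 0.13      ] [0.61879896 0.07503233 0.11      ] [0.61752361 0.06821422 0.135     ]
screen [ 0.61756794 -0.23058532  0.048     ] [ 0.61843792 -0.2224812   0.048     ]
```

```bash
python3 -m crank '[-2,-1.2,0,0,-4,-2.3,0,0,-4.5,-2.6,0,0,-4.5,-2.6,0,0,-4.5,-2.6,0,0,-4.5,-2.6,0,0,-4.5,-2.6,0,0,-4.5,-2.6,0,0,-4.5,-2.6,0,0,-4.5,-2.6,0,0,-4.5,-2.6,0,0,-4,-2.3,0,0,-3,-1.8,0,0,-0.3,-0.4,0,0,0,0,0,0,0,0,0,0]' 8.5 60
cat >> h.py <<'E'
def pose():
    s=arm.observe(); T=np.eye(4); T[:3,:3]=s['tool_rot']; T[:3,3]=s['ee_pos']; return T,s
E
python3 - <<'E'
from h import *
T,s=pose(); p,d=imaging.camera('wrist'); save('w1',p); np.savez('pics/w1.npz',p=p,d=d,T=T); print(T.round(4),s['clock'])
E
```

```text
clock: 2.15
ee_pos: [0.6171, 0.0677, 0.2313]
tool_rot: [[-0.915, 0.403, -0.0], [0.403, 0.915, 0.001], [0.001, 0.001, -1.0]]
contact_force: [0.1, 0.8, 0.1]
finger_gap: 0.0847
[[-9.150e-01  4.035e-01 -4.000e-04  6.171e-01]
 [ 4.035e-01  9.150e-01  8.000e-04  6.770e-02]
 [ 7.000e-04  5.000e-04 -1.000e+00  2.313e-01]
 [ 0.000e+00  0.000e+00  0.000e+00  1.000e+00]] 2.15
```

View pics/w1.png

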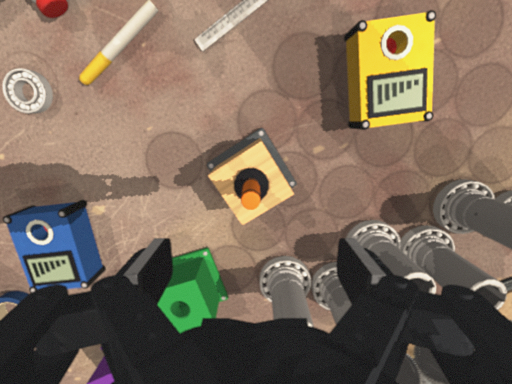

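The wrist view shows the handle top at (250,199), the block top around it, and the blue well at (40,232).

```bash
python3 - <<'E'
from h import *
z=np.load('pics/w1.npz');p,T=z['p'],z['T']
print(blobs(p,(4,190,120),(14,255,255))[0])
c=[b for b in blobs(p,(4,190,120),(14,255,255))[0] if b[1][4]>100][0]
h=cv2.cvtColor(p,cv2.COLOR_RGB2HSV)
# handle top: brightest part
roi=h[180:220,235:270]; m=cv2.inRange(roi,np.array((4,190,200)),np.array((16,255,255)))
n,l,st,cc=cv2.connectedComponentsWithStats(m); i=1+np.argmax(st[1:,4]); ct=cc[i]+[235,180]; print(ct,st[i])
print('handle top',onplane('wrist',ct,.135,T))
# block top
roi=h[120:235,195:305]; m=cv2.inRange(roi,np.array((8,60,120)),np.array((24,190,255)))
m2=cv2.morphologyEx(m,cv2.MORPH_OPEN,np.ones((3,3)))
cs=max(cv2.findContours(m2,cv2.RETR_EXTERNAL,cv2.CHAIN_APPROX_NONE)[0],key=cv2.contourArea)
hu=cv2.convexHull(cs); r=cv2.minAreaRect(hu); box=cv2.boxPoints(r)+[195,120]; print(r,box)
W=np.array([onplane('wrist',b,.07,T) for b in box]); print(W.mean(0),np.linalg.norm(W-np.roll(W,1,0),axis=1))
# collar
roi=h[215:250,22:60]; m=cv2.inRange(roi,np.array((0,0,150)),np.array((179,60,255)))
n,l,st,cc=cv2.connectedComponentsWithStats(m); i=1+np.argmax(st[1:,4])
e=cv2.fitEllipse(cv2.convexHull(cv2.findNonZero((l==i).astype(np.uint8)))); cw=np.array(e[0])+[22,215]; print(cw,e,onplane('wrist',cw,.047,T))
v=cv2.resize(p[110:250,180:320],None,fx=4,fy=4,interpolation=cv2.INTER_CUBIC)
cv2.polylines(v,[((box-[180,110])*4).astype(int)],True,(255,0,0),1); cv2.circle(v,tuple(((ct-[180,110])*4).astype(int)),4,(0,0,255),-1); save('c1',v)
E
```

```text
[([250.5, 188.1], [241, 180, 19, 27, 190])]
[249.98706897 199.94396552] [  7  12  18  17 232]
handle top [0.61763153 0.06327669 0.135     ]
((54.49999237060547, 56.99999237060547), (108.99998474121094, 113.99998474121094), -0.0) [[195.         233.99998474]
 [195.         120.        ]
 [303.99998474 120.        ]
 [303.99998474 233.99998474]]
[0.61329861 0.06349487 0.07      ] [0.12824264 0.12968632 0.11484816 0.1295632 ]
[ 39.32981491 232.35490227] ((17.329814910888672, 17.354902267456055), (22.94178009033203, 28.47900390625), 119.22838592529297) [ 0.57169362 -0.21092004  0.047     ]
```

View pics/c1.png

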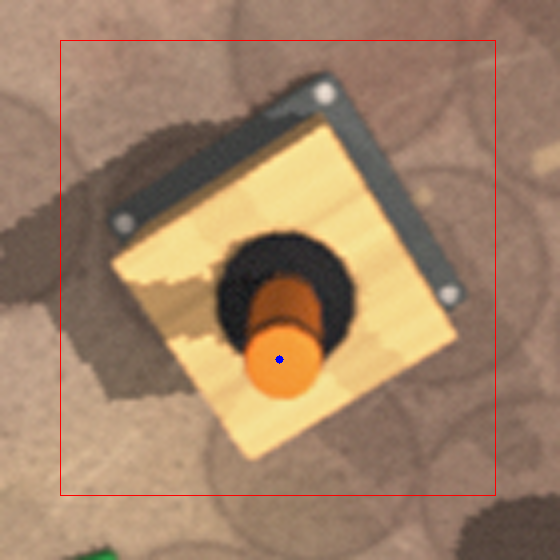

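The crop has the handle top at (284,361) and the block-top corners at (328,125), (113,262), (252,460) and (457,337). My mask box missed those corners, so I'll use the ones I read off by hand.

```bash
python3 - <<'E'
from h import *
T=np.load('pics/w1.npz')['T']
f=lambda u,z:onplane('wrist',np.array(u)/4+[180,110],z,T)
W=np.array([f(u,.07) for u in [(328,125),(113,262),(252,460),(457,337)]]); print('hole',W.mean(0),np.linalg.norm(W-np.roll(W,1,0),axis=1))
g=f((286,301),.075);k=f((284,361),.135); print('guard',g,'top',k)
R=T[:3,:3]; tgt=np.array([*(0.5*(g+k))[:2],.088]); print('delta tool cm',R.T@(tgt-T[:3,3])*100)
E
```

```text
hole [0.61935195 0.0637219  0.07      ] [0.06952264 0.07017344 0.06985176 0.06911624]
guard [0.61850481 0.06369629 0.075     ] top [0.61825602 0.06398807 0.135     ]
delta tool cm [-0.2817368  -0.31288988 14.33366889]
```

```bash
python3 -m crank '[-0.3,-0.3,1,0,0,0,2.5,0,0,0,3,0,0,0,3,0,0,0,2.8,0,0,0,1.5,0,0,0,0.5,0,0,0,0,0,0,0,0,0]' 
python3 -m crank '[0,0,0,0,0,0,0,0,0,0,0,0,0,0,0,0,0,0,0,0,0,0,0,0,0,0,0,0,0,0,0,0]' 1.0 70
```

```text
clock: 3.32
ee_pos: [0.6201, 0.0627, 0.0893]
tool_rot: [[-0.914, 0.405, 0.002], [0.405, 0.914, 0.0], [-0.001, 0.001, -1.0]]
contact_force: [0.0, -0.5, 0.3]
finger_gap: 0.0848
clock: 4.32
ee_pos: [0.6195, 0.0626, 0.0885]
tool_rot: [[-0.914, 0.405, 0.0], [0.405, 0.914, 0.0], [-0.0, 0.0, -1.0]]
contact_force: [-0.3, 0.5, 4.5]
finger_gap: 0.0164
```

```bash
python3 -m crank '[0,0,-0.5,0,0,0,-1.5,0,0,0,-2,0,0,0,-2,0,0,0,-2,0,0,0,-1,0,0,0,-0.5,0,0,0,0,0]'
python3 - <<'E'
from h import *
T,s=pose(); p,d=imaging.camera('wrist'); save('w2',p); np.savez('pics/w2.npz',p=p,d=d,T=T)
q,d=imaging.camera('side'); save('s2',cv2.resize(q[100:240,200:340],None,fx=4,fy=4,interpolation=cv2.INTER_CUBIC));np.savez('pics/s2.npz',p=q)
q,d=imaging.camera('top'); np.savez('pics/t2.npz',p=q); save('t2',q)
E
```

```text
clock: 5.32
ee_pos: [0.6193, 0.0626, 0.1832]
tool_rot: [[-0.914, 0.405, -0.0], [0.405, 0.914, 0.0], [0.0, -0.0, -1.0]]
contact_force: [-0.4, -0.3, -0.4]
finger_gap: 0.0167
```

View pics/w2.png

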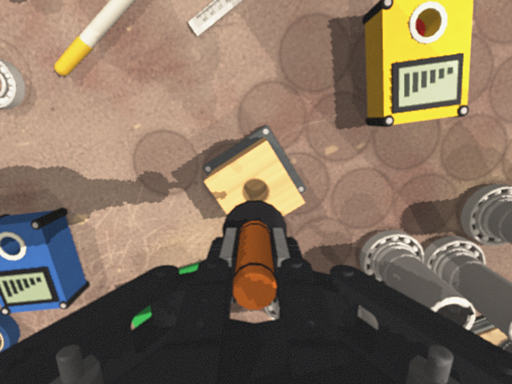

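View pics/s2.png

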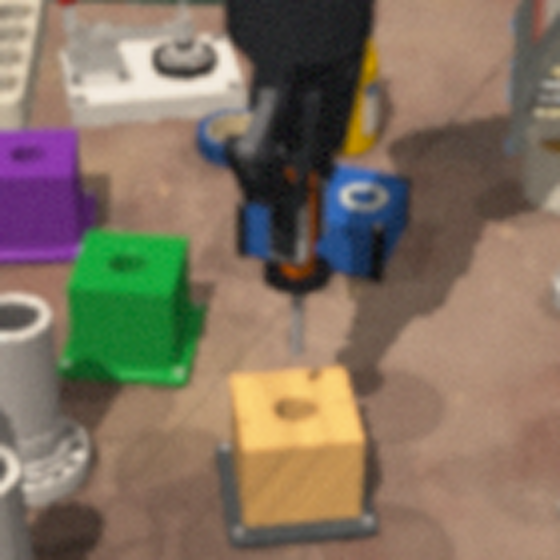

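The stylus is held and upright. The handle top is at (256,288) in the wrist view, and the pin tip is at crop (298,355) in the side view. Next I'll check tip and handle against the TCP and compute the transfer.

```bash
python3 - <<'E'
from h import *
z=np.load('pics/w2.npz');T=z['T'];R=T[:3,:3]
print(T[:3,3]); print('tip',onplane('side',(200+298/4,100+355/4),.109)); print('htop',onplane('wrist',(256,287),.229,T))
# hole in wrist view + blue collar side
h=onplane('wrist',(256,190),.07,T); print('hole~',h)
tip=np.array([.6184,.0636])
p=np.load('pics/w2.npz')['p']
hh=cv2.cvtColor(p,cv2.COLOR_RGB2HSV)
roi=hh[225:265,0:32]; m=cv2.inRange(roi,np.array((0,0,150)),np.array((179,60,255)))
n,l,st,cc=cv2.connectedComponentsWithStats(m); i=1+np.argmax(st[1:,4])
e=cv2.fitEllipse(cv2.convexHull(cv2.findNonZero((l==i).astype(np.uint8)))); cw=np.array(e[0])+[0,225]; print(cw,e,onplane('wrist',cw,.047,T))
w=np.array([.5715,-.211,.047])
print('move',(R.T@np.array([*(w[:2]-T[:2,3]),0]))*100)
E
```

```text
[0.6192713  0.06258735 0.18323813]
tip [0.61612261 0.06672593 0.109     ]
htop [0.61635472 0.06468832 0.229     ]
hole~ [0.61755717 0.06500524 0.07      ]
[ 10.09599972 246.09125328] ((10.095999717712402, 21.09125328063965), (25.618223190307617, 33.027008056640625), 121.13722229003906) [ 0.57158691 -0.21065192  0.047     ]
move [-6.70858020e+00 -2.69502561e+01 -1.93925993e-04]
```

```bash
python3 -m crank '[-0.4,-1.5,0,0,-0.8,-3.5,0,0,-1.1,-4.3,0,0,-1.2,-4.8,0,0,-1.2,-4.8,0,0,-1.1,-4.2,0,0,-0.7,-2.5,0,0,-0.4,-1.3,0,0,0,0,0,0,0,0,0,0,0,0,0,0]'
python3 - <<'E'
from h import *
T,s=pose(); print(s['joint_pos'].round(1) if hasattr(s['joint_pos'],'round') else s['joint_pos']);p,d=imaging.camera('wrist'); save('w3',p); np.savez('pics/w3.npz',p=p,d=d,T=T)
q,d=imaging.camera('side'); save('s3',cv2.resize(q[80:220,220:360],None,fx=4,fy=4,interpolation=cv2.INTER_CUBIC))
E
```

```text
clock: 6.85
ee_pos: [0.5739, -0.2098, 0.1832]
tool_rot: [[-0.915, 0.403, -0.0], [0.403, 0.915, 0.001], [0.0, 0.001, -1.0]]
contact_force: [-0.1, -0.2, 0.1]
finger_gap: 0.0164
[ 4.3 26.3 15.5 96.6 -8.  58.3 88.8]
```

View pics/w3.png

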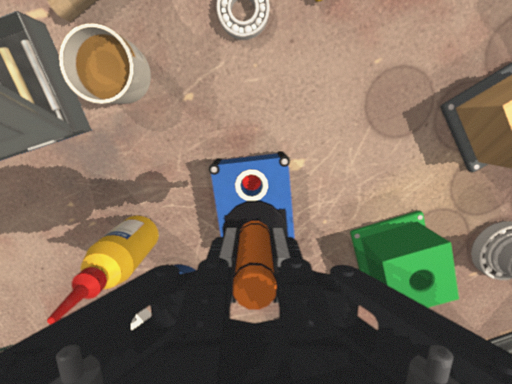

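View pics/s3.png

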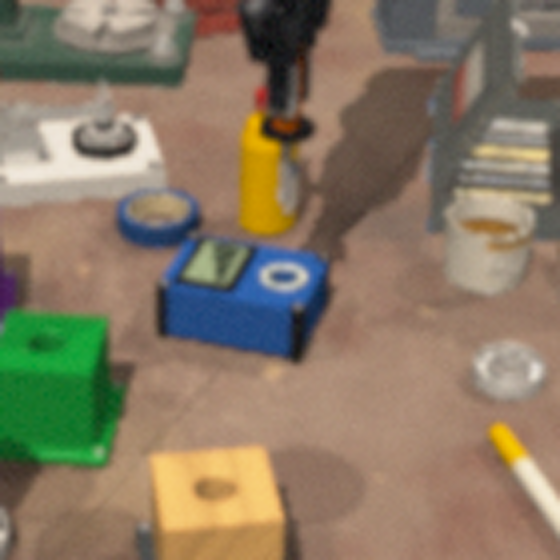

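The collar is in full view at (252,184) in the wrist picture, with the guard just below it.

```bash
python3 - <<'E'
from h import *
z=np.load('pics/w3.npz');T=z['T'];R=T[:3,:3];p=z['p']
hh=cv2.cvtColor(p,cv2.COLOR_RGB2HSV)
roi=hh[160:205,228:278]; m=cv2.inRange(roi,np.array((0,0,150)),np.array((179,60,255)))
e=cv2.fitEllipse(cv2.convexHull(cv2.findNonZero(m))); cw=np.array(e[0])+[228,160]; w=onplane('wrist',cw,.047,T);print(cw,e,w)
k=onplane('wrist',(255,289),.2297,T); print('htop',k, 'tool', R.T@(k-T[:3,3])*100)
print('corr tool cm', R.T@(w-T[:3,3])*100,'vs htop', R.T@(w-k)*100)
E
```

```text
[251.13816071 184.84641838] ((23.138160705566406, 24.846418380737305), (32.09495544433594, 33.3454475402832), 95.1698226928711) [ 0.57059746 -0.21186878  0.047     ]
htop [ 0.57122461 -0.20821005  0.2297    ] tool [ 0.3122407   0.03449957 -4.65032392]
corr tool cm [ 0.21705183 -0.33594179 13.61944367] vs htop [-0.09518887 -0.37044136 18.26976759]
```

```bash
python3 -m crank '[0,-0.3,1,0,0,0,1.5,0,0,0,1.5,0,0,0,1,0,0,0,0.5,0,0,0,0,0]'
python3 - <<'E'
from h import *
T,s=pose();p,d=imaging.camera('wrist'); save('w4',p); np.savez('pics/w4.npz',p=p,d=d,T=T)
q,d=imaging.camera('side'); save('s4',cv2.resize(q[110:180,250:320],None,fx=8,fy=8,interpolation=cv2.INTER_CUBIC))
E
```

```text
clock: 7.7
ee_pos: [0.5722, -0.214, 0.128]
tool_rot: [[-0.914, 0.405, -0.0], [0.405, 0.914, 0.0], [0.0, -0.0, -1.0]]
contact_force: [0.7, 0.1, -0.2]
finger_gap: 0.0166
```

View pics/w4.png

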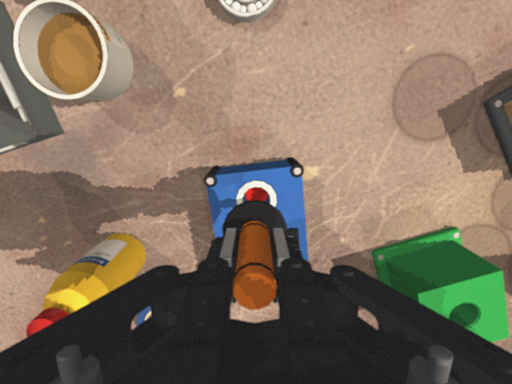

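View pics/s4.png

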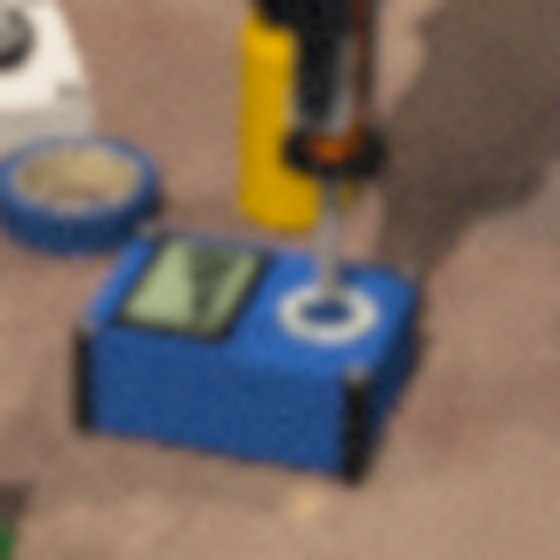

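The side crop puts the pin tip at (328,295), right over the collar centre at (327,311). The wrist view agrees sideways. I'll lower it into the well and then press in small steps, watching the force.

```bash
python3 -m crank '[0,0,0.6,0,0,0,0.8,0,0,0,0.8,0,0,0,0.4,0,0,0,0.2,0,0,0,0,0,0,0,0,0]'
```

```text
clock: 8.68
ee_pos: [0.5725, -0.2142, 0.1006]
tool_rot: [[-0.914, 0.405, 0.0], [0.405, 0.914, -0.0], [-0.0, 0.0, -1.0]]
contact_force: [-0.4, 0.1, 0.0]
finger_gap: 0.0166
```

```bash
python3 -m crank '[0,0,0.1,0,0,0,0.1,0,0,0,0.1,0,0,0,0,0]'; python3 -m crank '[0,0,0.1,0,0,0,0.1,0,0,0,0,0,0,0,0,0]'
```

```text
clock: 9.18
ee_pos: [0.5724, -0.2141, 0.0974]
tool_rot: [[-0.914, 0.405, 0.0], [0.405, 0.914, -0.0], [-0.0, 0.0, -1.0]]
contact_force: [0.3, 0.8, 0.9]
finger_gap: 0.0163
clock: 9.68
ee_pos: [0.5724, -0.2141, 0.0954]
tool_rot: [[-0.914, 0.405, 0.0], [0.405, 0.914, -0.0], [-0.0, 0.0, -1.0]]
contact_force: [-0.4, -0.5, 3.2]
finger_gap: 0.0163
```

```bash
python3 -m crank '[0,0,0.1,0,0,0,0.1,0,0,0,0,0,0,0,0,0]'; python3 -m crank '[0,0,0.1,0,0,0,0,0,0,0,0,0]'
```

```text
clock: 10.18
ee_pos: [0.5724, -0.2141, 0.0934]
tool_rot: [[-0.914, 0.405, 0.0], [0.405, 0.914, -0.0], [-0.0, 0.0, -1.0]]
contact_force: [-0.0, 0.2, 4.3]
finger_gap: 0.0166
clock: 10.55
ee_pos: [0.5727, -0.2142, 0.093]
tool_rot: [[-0.914, 0.405, 0.001], [0.405, 0.914, -0.0], [-0.001, 0.0, -1.0]]
contact_force: [-1.1, 1.3, 10.1]
finger_gap: 0.0165
```

The force jumped to 10 N with almost no travel, so the button is on its hard stop. I'll hold briefly, then lift.

```bash
python3 -m crank '[0,0,0,0,0,0,0,0]'; python3 -m crank '[0,0,-0.5,0,0,0,-1.5,0,0,0,-2,0,0,0,-2,0,0,0,-2,0,0,0,-1,0,0,0,0,0,0,0,0,0]'
python3 - <<'E'
from h import *
T,s=pose(); R=T[:3,:3]
p,d=imaging.camera('wrist'); save('w5',p); np.savez('pics/w5.npz',p=p,T=T)
q,d=imaging.camera('side'); save('s5',cv2.resize(q[80:180,240:340],None,fx=5,fy=5,interpolation=cv2.INTER_CUBIC))
print(R.T@(np.array([.6194,.0637,.183])-T[:3,3])*100)
E
```

```text
clock: 10.8
ee_pos: [0.5727, -0.2142, 0.0931]
tool_rot: [[-0.914, 0.405, 0.001], [0.405, 0.914, -0.0], [-0.001, 0.0, -1.0]]
contact_force: [-1.1, 0.2, 11.0]
finger_gap: 0.0167
clock: 11.8
ee_pos: [0.5718, -0.2138, 0.1815]
tool_rot: [[-0.914, 0.405, -0.001], [0.405, 0.914, 0.0], [0.001, -0.0, -1.0]]
contact_force: [0.5, -0.7, -0.7]
finger_gap: 0.0164
[ 6.88446394 27.29960506 -0.13905353]
```

View pics/w5.png

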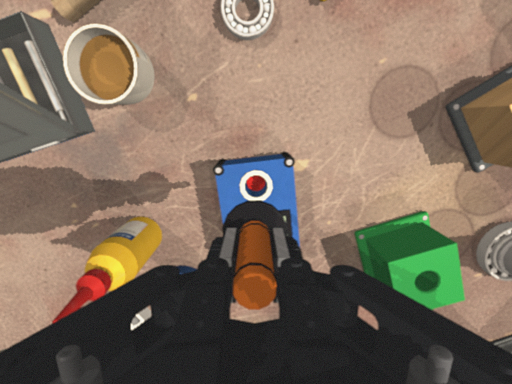

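View pics/s5.png

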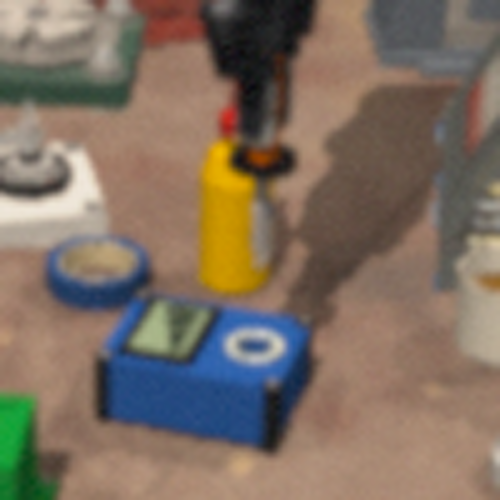

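The button is back up, with the red visible in the well at (256,184). The stylus still sits the same way in the grip, handle top at (255,288). I'll return it to above the stand.

```bash
python3 -m crank '[0.4,1.5,-0.2,0,0.8,3.5,0,0,1.1,4.3,0,0,1.2,4.8,0,0,1.2,4.8,0,0,1.1,4.2,0,0,0.6,2.6,0,0,0.4,1.5,0,0,0,0,0,0,0,0,0,0,0,0,0,0]'
python3 - <<'E'
from h import *
T,s=pose(); R=T[:3,:3]
p,d=imaging.camera('wrist'); save('w6',p); np.savez('pics/w6.npz',p=p,T=T)
q,d=imaging.camera('side'); save('s6',cv2.resize(q[130:250,220:340],None,fx=5,fy=5,interpolation=cv2.INTER_CUBIC))
print(R.T@(np.array([.6203,.0626,.183])-T[:3,3])*100)
E
```

```text
clock: 13.28
ee_pos: [0.6202, 0.0605, 0.1844]
tool_rot: [[-0.913, 0.407, 0.0], [0.407, 0.913, -0.001], [-0.0, -0.0, -1.0]]
contact_force: [-0.5, 0.0, 0.1]
finger_gap: 0.0165
[0.07891958 0.19720353 0.14204468]
```

View pics/w6.png

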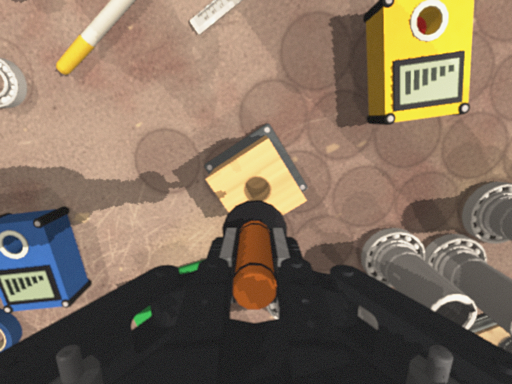

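View pics/s6.png

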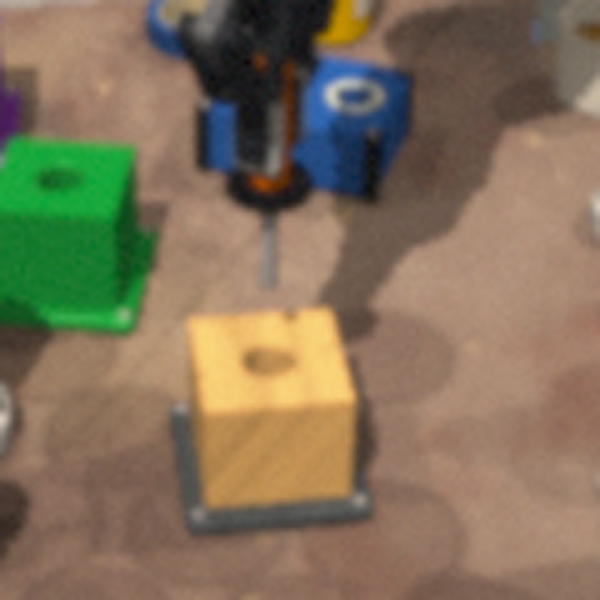

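The pin tip at side crop (268,287) is lined up over the hole at (268,361), with the TCP within 2 mm. I'll correct that and lower it in.

```bash
python3 -m crank '[0.1,0.2,1,0,0,0,1.5,0,0,0,1,0,0,0,0,0,0,0,0,0]'; python3 -m crank '[0,0,1,0,0,0,1.5,0,0,0,1.5,0,0,0,1,0,0,0,0.5,0,0,0,0,0,0,0,0,0]'
```

```text
clock: 14.0
ee_pos: [0.6204, 0.0644, 0.1494]
tool_rot: [[-0.914, 0.405, 0.0], [0.405, 0.914, -0.0], [-0.0, 0.0, -1.0]]
contact_force: [0.6, 1.1, -0.5]
finger_gap: 0.0168
clock: 14.88
ee_pos: [0.6205, 0.0644, 0.0947]
tool_rot: [[-0.914, 0.405, 0.001], [0.405, 0.914, 0.0], [-0.001, 0.0, -1.0]]
contact_force: [-0.6, -0.2, -1.0]
finger_gap: 0.0164
```

```bash
python3 -m crank '[0,-0.15,0.2,0,0,0,0.2,0,0,0,0.1,0,0,0,0,0]'; python3 -m crank '[0,0,0.1,0,0,0,0,0]'
```

```text
clock: 15.38
ee_pos: [0.6195, 0.0631, 0.0892]
tool_rot: [[-0.914, 0.405, -0.0], [0.405, 0.914, 0.0], [0.0, 0.0, -1.0]]
contact_force: [0.8, 0.0, -0.6]
finger_gap: 0.0164
clock: 15.62
ee_pos: [0.6197, 0.0631, 0.0885]
tool_rot: [[-0.914, 0.405, 0.0], [0.405, 0.914, 0.0], [-0.0, 0.0, -1.0]]
contact_force: [-0.7, 1.0, 2.6]
finger_gap: 0.0162
```

Contact at 0.0885, the same height at which I grasped it. I'll release, open slowly in steps, and then rise.

```bash
python3 -m crank '[0,0,0,0,0,0,0,0,0,0,0,0]' 3; python3 -m crank '[0,0,0,0,0,0,0,0,0,0,0,0,0,0,0,0]' 8.5;  python3 -m crank '[0,0,-0.5,0,0,0,-1.5,0,0,0,-3,0,0,0,-3,0,0,0,-3,0,0,0,-3,0,0,0,-1,0,0,0,0,0,0,0,0,0]'
python3 - <<'E'
from h import *
T,s=pose(); print(s['clock'],s['ee_pos'])
p,d=imaging.camera('wrist'); np.savez('pics/w7.npz',p=p,T=T); save('w7',p)
save('w7c',cv2.resize(p[110:250,180:320],None,fx=4,fy=4,interpolation=cv2.INTER_CUBIC))
q,d=imaging.camera('side'); save('s7',cv2.resize(q[130:250,220:340],None,fx=5,fy=5,interpolation=cv2.INTER_CUBIC))
E
```

```text
clock: 16.0
ee_pos: [0.6195, 0.063, 0.0883]
tool_rot: [[-0.914, 0.405, -0.0], [0.405, 0.914, 0.0], [0.0, -0.0, -1.0]]
contact_force: [-0.1, 0.3, -0.3]
finger_gap: 0.03
clock: 16.5
ee_pos: [0.6195, 0.0631, 0.0883]
tool_rot: [[-0.914, 0.405, -0.0], [0.405, 0.914, 0.0], [0.0, 0.0, -1.0]]
contact_force: [0.4, 0.5, -0.1]
finger_gap: 0.0851
clock: 17.62
ee_pos: [0.6189, 0.063, 0.2372]
tool_rot: [[-0.914, 0.405, -0.002], [0.405, 0.914, -0.0], [0.002, -0.001, -1.0]]
contact_force: [-0.8, -0.3, 0.2]
finger_gap: 0.0852
17.625 [0.61889189 0.06300794 0.2371811 ]
```

View pics/w7c.png

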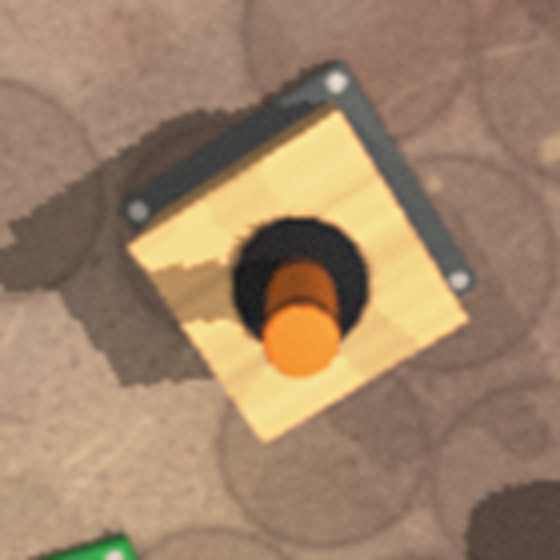

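View pics/s7.png

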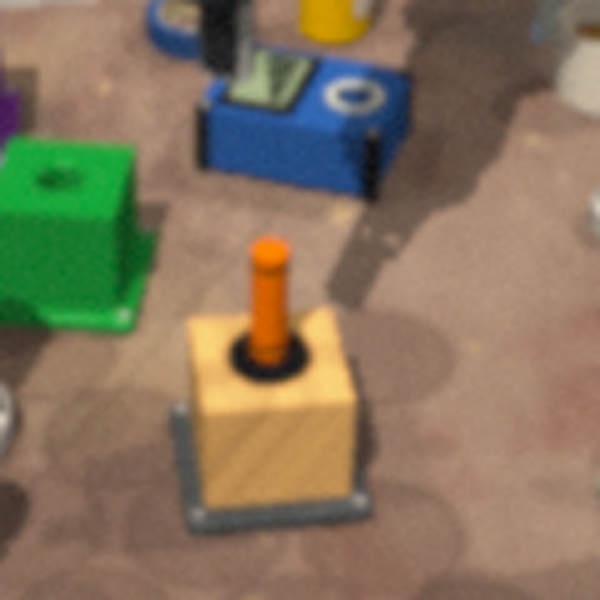

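The stylus is upright with its guard flat on the block: crop guard centre (301,284), handle top (301,340). One numeric check, then hand in.

```bash
python3 - <<'E'
from h import *
T=np.load('pics/w7.npz')['T']
f=lambda u,z:onplane('wrist',np.array(u)/4+[180,110],z,T)
print('hole',np.mean([f(u,.07) for u in [(343,108),(128,247),(266,442),(470,319)]],0),'guard',f((301,284),.075),'top',f((301,340),.135))
print(ticket.sign_off())
E
```

```text
hole [0.61919545 0.06393057 0.07      ] guard [0.61851387 0.06401153 0.075     ] top [0.618434   0.06396071 0.135     ]
the job is handed in; nothing more can be done
None
```

I took the stylus from its stand, pressed the blue counter's button to its hard stop with the steel tip, and put the stylus back in the stand and let go. I handed the job in at about 18 s of the 48 s allowed.

- **Press:** the measured force rose along the spring's range to 4.3 N, then jumped to 10–11 N with almost no further travel. I held it there for about 0.4 s. I read the hard stop from the force, since the button's travel can't be seen directly. After the lift, the button was visible in its well again. I didn't measure whether it came all the way back up, but nothing was touching it.
- **Fingers and yellow counter:** the gripper stayed well above the blue counter, and the arm was never commanded near the yellow one.
- **Stylus in the stand:** in the last pictures the guard lies flat on the block. The stylus axis measures under 1 mm from the hole's centre and within about 1 degree of upright. The gripper is open and clear above it.
- **What failed or disagreed:** my colour mask for the block's top failed, so I read its corners by hand; they gave sides of 69–70 mm against the true 70 mm. The side camera also placed a few points 4–12 mm off in y from the top camera, so I relied on the wrist camera.

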